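# Put the spare quadrant base plate back with its kind

## Task

One thin brass-coloured base plate lies free on the dental bench; the other one carries a stone model and is in use. Slide the free plate outward until its straight end sticks out over the bench edge, pick it up there without letting it fall, and lay it down (do not drop it), right side up, in the blue bin that holds plates of the same hand (left or right). Leave the model with its plate and the other things on the bench as they are.

Things in the scene. Friction and masses are not known exactly. Their poses are not given: they have to be found in the camera images.
- bench_edge (a point): Middle of the bench's straight outer edge, the one farthest from the robot, at bench-top height (z = 0). x axis: level, straight out over the edge, square to it; y along the edge; it may stand some degrees askew. Green top, 35 mm thick, with a thin grey mat (no step) that ends 45 mm before the edge. Beyond it: nothing but the floor, 750 mm down.
- plate_left_center (a point): Left-hand base plate: brass-coloured steel, 2.5 mm thick, about 55 g, too thin to take up from the flat bench. Point: on the centre line of its straight limb, half-way up. The limb, 32 mm wide with parallel sides, runs along x from -15 mm to a square end at +41 mm; at -15 mm a 30 mm part, as wide, bends off 40 degrees to +y (corners reach x = -48, y = +32). z: out of the upper face.
- plate_right_center (a point): Right-hand base plate, mirror image of the left-hand one: same sizes, point and axes, but the bent part turns to -y. Either plate: the upper face has a row of four small dark pin holes, the under side is plain. One plate lies free between the bins and the arch model, the other under the section model; which is which varies.
- plate_left_end (a point): Middle of the square end of the left-hand plate's straight limb, half-way up. On the free plate this end points at the bench edge, to within 25 degrees. It can overhang by about 40 mm before the plate tips; 25 to 32 mm leave room for finger pads on the two parallel sides beyond the edge.
- plate_right_end (a point): The same point on the right-hand plate. The plates slide easily on the bench and mat (friction about 0.3), more easily than under a finger pressed on them; fingertips pressing down with 10 to 15 N draw a plate along.
- bin_left: Blue open stock bin for left-hand plates, fixed, 150 mm (x) by 130 mm (y), 35 mm high, walls and floor 3 mm. Origin: centre of its underside, on the bench. Two left-hand plates lie side by side on its floor (fixed, tops 5.5 mm above the bench) and show its hand; the returned plate is laid on top of them.
- bin_right: The same blue bin for right-hand plates, with two right-hand plates in it. The two bins stand side by side and may be swapped.
- section_model: Small ivory stone model of three teeth, 42 by 24 mm, 25 mm high, standing loose on the plate that is in use. Origin: centre of its underside. Bystander.
- arch_model: Grey resin dental arch with teeth, loose, about 66 by 72 mm, 22 mm high. Origin: on the bench inside the arch. Bystander.
- pin_pot: Hexagonal blue-grey block with bristling pins, loose, 62 mm across, 51 mm high. Origin: centre of its underside. Bystander.
Things that resemble listed ones, but are neither listed nor needed, are in the scene too. What is shaped like the bin_left but pink is not meant. What is shaped like the part that bears plate_left_center but green is not meant.

How it is judged:
By the outcome, as a careful person would: the job done as asked, in the order asked, and still so for the second after the job is handed in, with the robot touching nothing.
It also fails if it takes over 50 s, if anything falls off the work surface, if the arm or the gripper's body presses on something with over 40 N, if the wrist force passes 120 N, or if a joint passes its speed limit or range.

## Robot

A 7-joint arm with a two-finger parallel gripper is mounted at the origin on the work surface. World frame = base frame: x ahead of the robot, y to its left, z up, the work surface at z = 0. Lengths are in mm, angles in rad, forces in N, time in s.
With the tool pointing down it reaches from about 400 to 875 mm from the base axis. Payload 4.4 kg.
Tool frame: the origin (TCP) lies on the centre line of the jaws, within the pads' length; the fingertips stand ctrl.nose_length ahead of it and the grasp point (between the pads) lies 6 mm ahead of it (ctrl.nose_length is the distance from the TCP to the fingertips, in mm); z points along the fingers, y is the direction in which the jaws open and shut (so a half turn about z gives the same grasp; the last joint's range is limited). The gripper opens to 85 mm and grips with 20 to 120 N. Pads are 22 mm wide; open, the fingers measure 114 mm over their backs; the gripper's body (76 mm by 85 mm) begins 54 mm behind the grasp point. The pads swing forward as they close: fully open they stand 13 mm farther back than shut.
Start: joints at [-0.066, 0.628, 0.038, 1.517, -0.027, 0.996, -0.02], TCP at [650.013, 0.026, 256.313] pointing down, gripper open.
Joint ranges: [-3.06, 3.06], [-0.37, 2.12], [-1.25, 1.32], [0.18, 2.47], [-1.1, 4.24], [0.23, 1.98], [-2.94, 2.94]. Speed limits (rad/s): [2.57, 2.57, 3.14, 3.14, 3.14, 3.14, 3.14].

## Interface

Orientations are given as [roll, pitch, yaw] about the fixed x, y, z axes, in that order (R = Rz(yaw) Ry(pitch) Rx(roll)).
In Python, from cell import ctrl, vision gives the robot as it stands. The module is installed in compiled form; this text tells all that it offers.
- The arm moves only by the shell command python3 -m inch 'ROWS'. ROWS is a JSON object of lists of equal length, an entry for each row: "travel": the shift along the tool's x, y, z in cm, a list of three; "twist": the turn about the tool's z in degrees; "fingers": the finger opening in cm, from 0 to 8.54. A call has exactly 10 rows; each row is the pose to reach, as a shift and turn from the pose commanded when the call began, along the tool's axes at that moment; what a row does not reach only later rows make up. A row lasts 1/12 s, in which the tool goes at most 41.7 mm and 7.16 degrees, less where a joint would pass 70% of its speed; a pose out of reach is approached as far as the arm can. A call with a gripper value outside its range is refused whole. The fingers move at their own pace and stop on an object; the grip force is fixed at half the most. Time passes only in rows, so rows that repeat a pose let the fingers close, or fill a call up. It gives the time, the measured TCP pose, the force and the opening at its end, in the units of the state.
- ctrl.read_state(): the state, without advancing time (a new reading comes with each control period).
- vision.get_image(name): name is "scene" or "side" or "wrist"; returns a dict with "frame" (480x640x3 uint8, red, green, blue), "fx", "fy", "cx", "cy" (pixels), "position" and "orientation" of the camera in the world. Camera axes: x right, y down, z forward; pixel columns grow to the right and rows downward; lengths in mm; the calibration is good to about 2 mm. A picture is of the moment at which its call begins. There is no depth.
- ctrl.finish_job(): hands the job in, once; it reports no verdict.
The state is a dict: "clock": time; "qpos": joint angles; "qd": joint speeds; "tau": joint torques, N m; "eef_pos": TCP position; "tool_rot": TCP orientation; "force": force on the tool from outside, world axes, zero at the start; "torque": the same for the moment, N m; "width": finger opening in mm.
Only numpy, scipy, OpenCV 4.12 (cv2) and the standard library are available. Lean on these libraries where they do the work, as an engineer would, in place of code of your own. Each camera call takes 0.05 s, during which the arm holds its last target.

## Working session

There is one attempt and no reset: what is moved stays moved. The work goes in short steps, Python scripts to look and compute and a shell command to move; the robot and the scene stay as the last step left them, time stands still between calls to the robot, and variables do not carry over. Pictures are saved under pics/ and viewed, and the job is handed in when it is done.

```bash
ls; mkdir -p pics; cat > h.py <<'E'
import numpy as np, cv2, json
from cell import ctrl, vision
from scipy.spatial.transform import Rotation as R
def cam(name):
    d=vision.get_image(name); return d
def camR(d):
    o=np.array(d['orientation'],float)
    if o.shape==(3,3): return o
    if o.size==4: return R.from_quat(o).as_matrix()
    return R.from_euler('xyz',o).as_matrix()
def ray(d,u,v,z):
    M=camR(d); p=np.array(d['position'],float)
    r=M@np.array([(u-d['cx'])/d['fx'],(v-d['cy'])/d['fy'],1])
    return p+r*(z-p[2])/r[2]
def proj(d,P):
    M=camR(d); c=M.T@(np.array(P,float)-np.array(d['position'])); return c[0]/c[2]*d['fx']+d['cx'],c[1]/c[2]*d['fy']+d['cy']
def save(d,fn): cv2.imwrite('pics/'+fn,d['frame'][:,:,::-1])
E
python3 - <<'E'
from h import *
print(ctrl.read_state(), ctrl.nose_length)
for n in ['scene','side','wrist']:
    d=cam(n); save(d,n+'0.png'); print(n,d['fx'],d['cx'],d['cy'],d['position'],d['orientation'])
    import pickle; pickle.dump(d,open(n+'0.pkl','wb'))
E
```

```text
pics
{'clock': 0.0, 'qpos': array([-0.06582425,  0.62935188,  0.03846821,  1.51837217, -0.02699196,
        0.99630834, -0.02002073]), 'qd': array([-3.79067011e-05, -7.24625328e-04,  4.00659906e-04,  1.82845497e-03,
        5.99730174e-04, -5.24514333e-05, -8.24883412e-05]), 'tau': array([-1.11932164e-03, -5.63405585e+01,  1.22606792e+00, -1.93450052e+01,
        1.09587883e-02,  1.05136272e-02, -8.84369996e-06]), 'eef_pos': array([6.49416598e+02, 2.78858339e-02, 2.55384478e+02]), 'tool_rot': array([-3.13967226e+00,  4.80711313e-05,  1.57078294e+00]), 'force': array([ 0.5954573 , -0.41430373, -0.39810911]), 'torque': array([-0.06149793,  0.01678625, -0.03669728]), 'width': 85.6704320287444} 25.0
scene 584.8159734747102 318.0303478702388 237.99730584675768 [ 997.52096464 -671.14385175 1398.12972919] [-2.53663837e+00 -1.63331092e-03  6.69018472e-01]
side 525.1040013714389 319.93644828283556 237.1565147655998 [  -99.24114113 -1077.71149213   762.86847299] [-2.08940972 -0.011536   -0.42386646]
wrist 353.98207724928324 318.42452053714277 236.4504182187379 [648.99693047  68.89362257 372.96593909] [2.86646024e+00 1.13302618e-03 2.67684961e-04]
```

View pics/scene0.png

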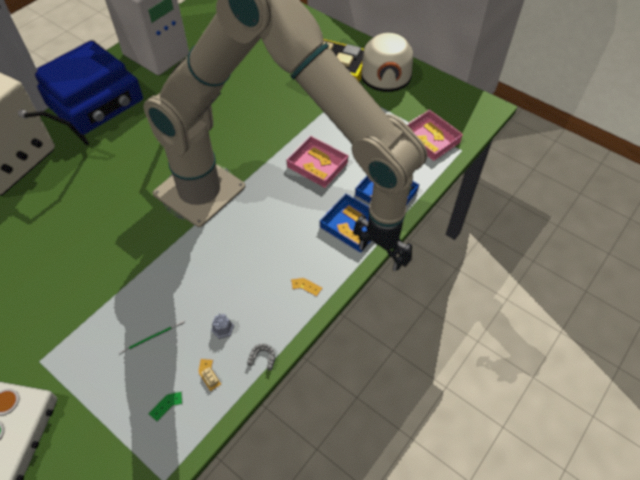

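View pics/side0.png

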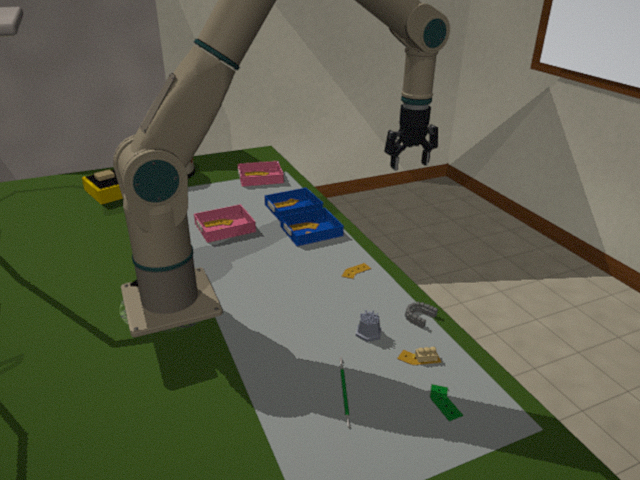

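View pics/wrist0.png

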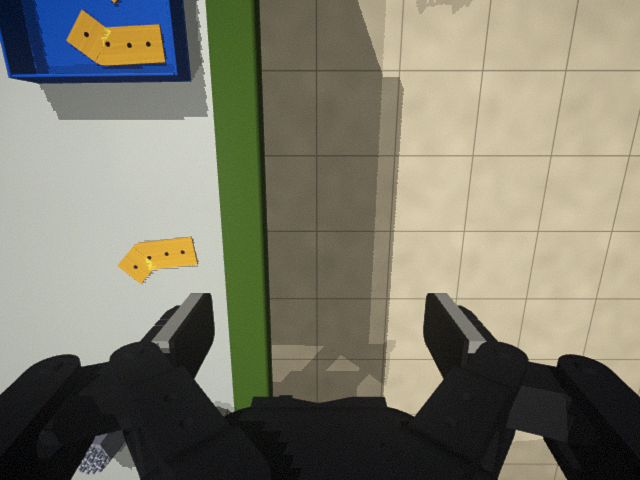

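The wrist view shows the free brass plate at (160,257), bent part to the lower left. The near blue bin is at the top left, with a plate at (115,40). The pink bins, the green plate and the plate under the model are decoys. Next I measure and crop.

```bash
cat > m.py <<'E'
from h import *
import pickle
w=pickle.load(open('wrist0.pkl','rb')); s=pickle.load(open('scene0.pkl','rb')); sd=pickle.load(open('side0.pkl','rb'))
def brass(d,box):
    hsv=cv2.cvtColor(d['frame'],cv2.COLOR_RGB2HSV)
    m=cv2.inRange(hsv,(12,120,90),(32,255,255)); k=np.zeros_like(m); x0,y0,x1,y1=box; k[y0:y1,x0:x1]=255
    return m&k
def cont(m):
    c=max(cv2.findContours(m,cv2.RETR_EXTERNAL,cv2.CHAIN_APPROX_NONE)[0],key=cv2.contourArea); return cv2.convexHull(c)*0+0 if 0 else c
E
python3 - <<'E'
from m import *
for d,b,n in [(w,(100,220,215,300),'w'),(s,(280,265,330,305),'s'),(sd,(335,258,378,285),'sd')]:
    c=cont(brass(d,b)); ap=cv2.approxPolyDP(c,3 if n=='w' else 1.5,True)[:,0]
    print(n)
    for p in ap: print(p, ray(d,*p,2.5).round(1))
# edge lines wrist: green to dark transition
g=cv2.cvtColor(w['frame'],cv2.COLOR_RGB2HSV)
gm=cv2.inRange(g,(40,80,30),(75,255,255))
P=[];Q=[]
for r in range(5,280,5):
    xs=np.where(gm[r,200:290])[0]
    if len(xs)>10: P.append(ray(w,200+xs.max()+.5,r,0)[:2]); Q.append(ray(w,200+xs.min()-.5,r,0)[:2])
for A in(P,Q):
    A=np.array(A); f=np.polyfit(A[:,1],A[:,0],1); print('edge x=a*y+b',f, abs(A[:,0]-np.polyval(f,A[:,1])).max())
cr=cv2.resize(s['frame'][160:260,300:480],None,fx=4,fy=4,interpolation=cv2.INTER_CUBIC); cv2.imwrite('pics/crop_s.png',cr[:,:,::-1])
cr=cv2.resize(sd['frame'][150:290,190:390],None,fx=4,fy=4,interpolation=cv2.INTER_CUBIC); cv2.imwrite('pics/crop_sd.png',cr[:,:,::-1])
E
```

```text
w
[197 263] [513.7 -66.4   2.5]
[191 237] [509.9 -36.4   2.5]
[136 244] [448.9 -44.4   2.5]
[118 266] [425.2 -70.    2.5]
[141 282] [448.3 -89.2   2.5]
[153 268] [464.  -72.4   2.5]
s
[292 280] [432.  -68.2   2.5]
[294 288] [452.5 -84.3   2.5]
[302 287] [467.7 -68.2   2.5]
[314 294] [507.1 -64.9   2.5]
[320 289] [510.3 -42.5   2.5]
[320 287] [506.4 -37.6   2.5]
[305 279] [458.1 -43.4   2.5]
sd
[370 268] [511.1 -69.6   2.5]
[363 263] [505.7 -40.5   2.5]
[346 269] [450.3 -48.7   2.5]
[342 275] [427.9 -70.    2.5]
[353 277] [449.9 -89.6   2.5]
[357 272] [470.3 -73.    2.5]
edge x=a*y+b [4.84110896e-03 5.91598630e+02] 1.3698322053635366
edge x=a*y+b [5.75825367e-03 5.43142391e+02] 0.5237111698377248
```

View pics/crop_sd.png

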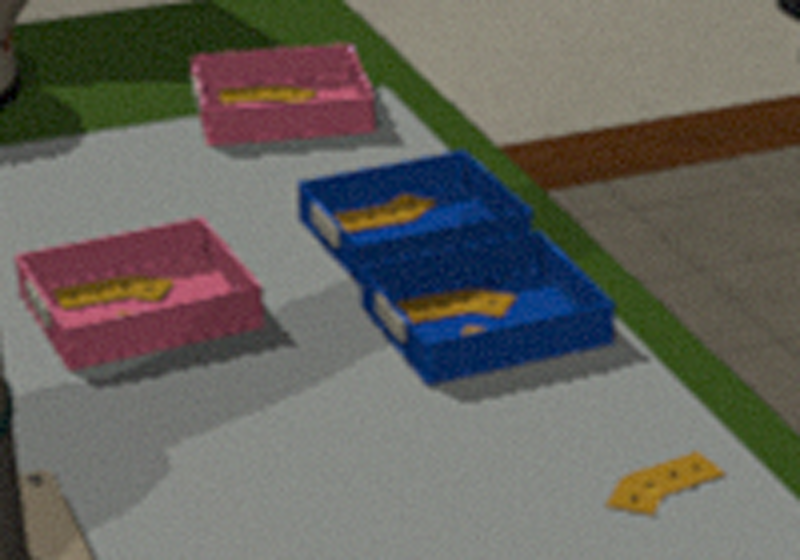

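View pics/crop_s.png

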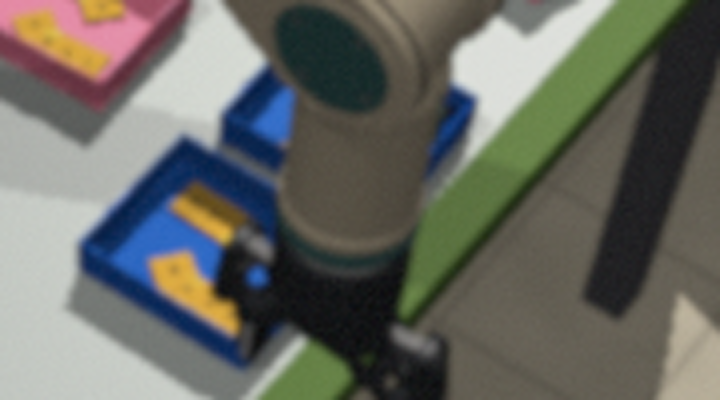

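```bash
python3 -m inch '{"travel":[[2,-1.5,-0.5],[4,-3,-1.5],[6.5,-5,-2.5],[9,-7,-4],[11.5,-9,-5],[14,-11,-6],[16,-12,-6],[16,-12,-6],[16,-12,-6],[16,-12,-6]],"twist":[0,0,0,0,0,0,0,0,0,0],"fingers":[8,7,6,5,4,3,2,1,0,0]}'
python3 - <<'E'
from h import *
import pickle
d=cam('wrist'); save(d,'wrist1.png'); pickle.dump(d,open('wrist1.pkl','wb'))
d=cam('scene'); save(d,'scene1.png'); pickle.dump(d,open('scene1.pkl','wb'))
E
```

```text
clock: 0.98
eef_pos: [530.3, 159.1, 316.1]
tool_rot: [-3.142, 0.001, 1.57]
force: [0.5, 0.1, 0.0]
width: -0.2
```

View pics/wrist1.png

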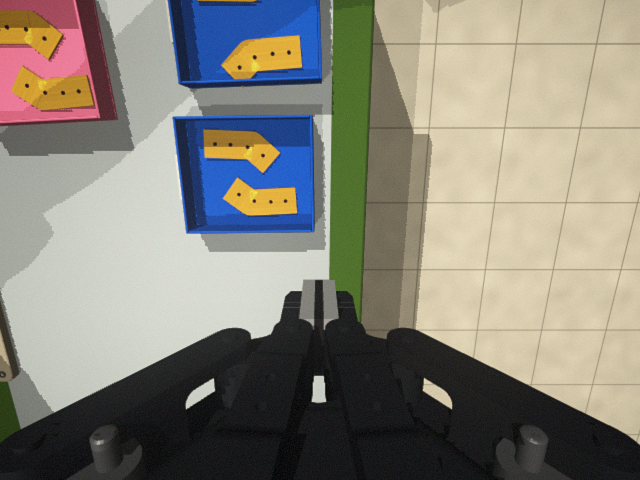

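Near blue bin (245,175): both plates bend to the left, so it is the left bin. Far blue bin (250,40): its lower plate bends to -y, so it is the right bin. The free plate is right-hand, so the far bin is the target. Pink bin (50,75) is excluded. Measuring the bin.

```bash
python3 - <<'E'
from m import *
d=pickle.load(open('wrist1.pkl','rb'))
for n,p in [('nearbin TL',(174,117)),('TR',(313,115)),('BR',(314,232)),('BL',(187,233)),('far BL',(179,87)),('far BR',(321,80))]: print(n,ray(d,*p,35).round(1))
for b in [(200,30,310,85),(200,120,290,178),(200,175,310,225)]:
    c=cont(brass(d,b)); print(b)
    for p in cv2.approxPolyDP(c,2.5,True)[:,0]: print(p,ray(d,*p,5.5).round(1))
print([proj(s,(x,y,z)) for x,y,z in [(510,250,35)]])
s1=pickle.load(open('scene1.pkl','rb'))
cr=cv2.resize(s1['frame'][130:260,300:480],None,fx=4,fy=4,interpolation=cv2.INTER_CUBIC); cv2.imwrite('pics/crop_s1.png',cr[:,:,::-1])
E
```

```text
nearbin TL [375.7 247.8  35. ]
TR [524.1 249.7  35. ]
BR [524.7 120.5  35. ]
BL [376.5 119.4  35. ]
far BL [384.2 277.5  35. ]
far BR [532.6 284.2  35. ]
(200, 30, 310, 85)
[299  37] [508.9 331.4   5.5]
[243  41] [448.  327.5   5.5]
[222  65] [423.4 303.7   5.5]
[234  78] [435.8 290.5   5.5]
[251  77] [454.8 291.5   5.5]
[258  70] [462.9 298.6   5.5]
[301  67] [510.7 301.7   5.5]
(200, 120, 290, 178)
[204 130] [397.4 234.9   5.5]
[206 157] [397.1 204.4   5.5]
[247 158] [445.4 203.2   5.5]
[263 171] [463.7 188.    5.5]
[279 153] [483.5 209.    5.5]
[255 132] [456.4 232.7   5.5]
(200, 175, 310, 225)
[223 198] [413.5 155.5   5.5]
[246 214] [440.5 135.6   5.5]
[296 212] [502.2 138.1   5.5]
[294 188] [500.3 167.7   5.5]
[254 190] [451.8 165.3   5.5]
[237 178] [432.1 179.7   5.5]
[(np.float64(382.0767377077558), np.float64(214.79371859971195))]
```

View pics/crop_s1.png

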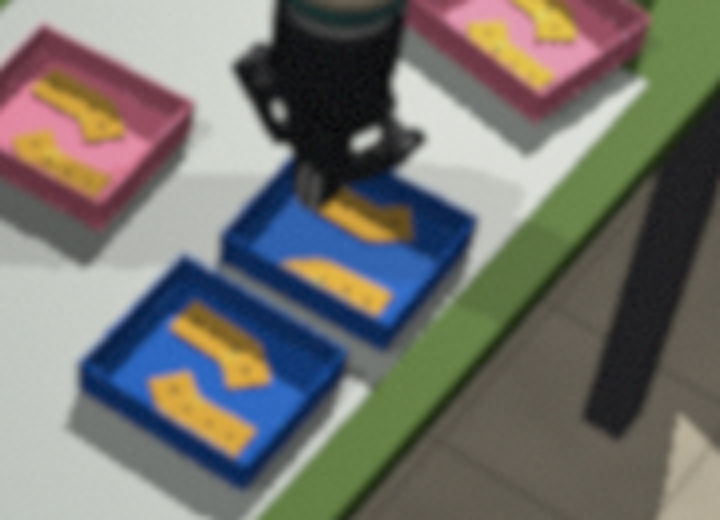

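```bash
python3 - <<'E'
from m import *
d=pickle.load(open('wrist1.pkl','rb'))
gm=cv2.inRange(cv2.cvtColor(d['frame'],cv2.COLOR_RGB2HSV),(40,80,30),(75,255,255))
P=[];Q=[]
for r in range(100,280,5):
    xs=np.where(gm[r,325:380])[0]
    if len(xs)>10: P.append(ray(d,325+xs.max()+.5,r,0)[:2]); Q.append(ray(d,325+xs.min()-.5,r,0)[:2])
for A in(P,Q):
    A=np.array(A); f=np.polyfit(A[:,1],A[:,0],1); print(f, abs(A[:,0]-np.polyval(f,A[:,1])).max(), np.polyval(f,[-60,0,150]))
E
python3 -m inch '{"travel":[[-1,0,0],[-3,-1,0],[-5.5,-1.5,1],[-8,-2.5,3],[-11,-3.5,5],[-14,-4.5,7],[-16.5,-5.5,9],[-19,-6,11],[-21,-6.3,13],[-21.7,-6.3,15]],"twist":[7,14,21,28,35,42,49,56,63,70],"fingers":[0,0,0,0,0,0,0,0,0,0]}'
```

```text
[4.61233408e-03 5.87310956e+02] 0.667982522505099 [587.03421561 587.31095565 588.00280576]
[6.42164633e-03 5.43249313e+02] 0.6273969468318228 [542.86401447 543.24931325 544.2125602 ]
clock: 1.92
eef_pos: [466.1, -62.0, 165.6]
tool_rot: [3.139, 0.001, 0.336]
force: [1.1, 1.7, 0.6]
width: 0.0
```

```bash
python3 -m inch '{"travel":[[0,0,1],[0,0,2],[0,0,3],[0,0,4],[0,0,5],[0,0,6],[0,0,7],[0,0,7],[0,0,7],[0,0,7]],"twist":[6,12.5,12.5,12.5,12.5,12.5,12.5,12.5,12.5,12.5],"fingers":[0,0,0,0,0,0,0,0,0,0]}'
python3 - <<'E'
from h import *
import pickle
d=cam('wrist'); save(d,'wrist2.png'); pickle.dump(d,open('wrist2.pkl','wb'))
print(ctrl.read_state())
E
```

```text
clock: 2.75
eef_pos: [467.3, -57.8, 96.5]
tool_rot: [3.141, -0.0, 0.13]
force: [0.3, 0.4, 1.3]
width: -0.1
{'clock': 2.8, 'qpos': array([-0.10960787,  0.66951484,  0.25449452,  2.14560086, -0.44050593,
        0.37445566, -0.93579611]), 'qd': array([-0.00776125, -0.0067248 , -0.00409514,  0.00205139, -0.00283486,
       -0.0023    , -0.00058706]), 'tau': array([ 1.37117808e-01, -4.53273547e+01,  3.73511598e+00, -7.58391470e+00,
        8.90011259e-03,  6.87016363e-03, -5.11320977e-04]), 'eef_pos': array([467.36871619, -57.57173286,  96.69945488]), 'tool_rot': array([ 3.14114321e+00, -7.06078152e-04,  1.30069518e-01]), 'force': array([ 0.10421662,  0.10520221, -0.32110635]), 'torque': array([-0.0345264 , -0.00857107, -0.0232314 ]), 'width': 0.0476675455869581}
```

View pics/wrist2.png

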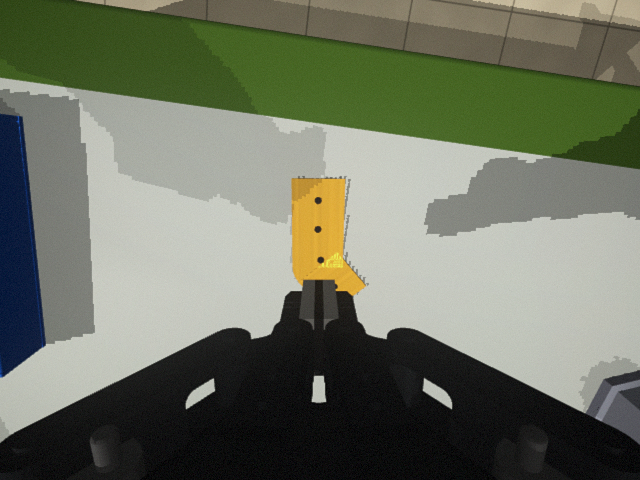

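The plate limb (292–346, top at row 178) stands straight in line with the tool. Measuring again at close range.

```bash
python3 - <<'E'
from m import *
d=pickle.load(open('wrist2.pkl','rb'))
for p in [(291.5,178),(346,178),(291.5,270),(344,258),(319,178)]: print(p,ray(d,*p,2.5).round(1))
for p in [(305,39),(305,120),(0,-1),(0,80)]: print(p,ray(d,*p,0).round(1))
print(d['position'])
E
```

```text
(291.5, 178) [509.4 -36.1   2.5]
(346, 178) [513.6 -68.2   2.5]
(291.5, 270) [451.5 -42.5   2.5]
(344, 258) [463.9 -74.5   2.5]
(319, 178) [511.6 -52.3   2.5]
(305, 39) [584.6 -35.1   0. ]
(305, 120) [543.1 -40.    0. ]
(0, -1) [582.5 126.9   0. ]
(0, 80) [542.1 131.3   0. ]
[534.76746429 -48.76954519 214.02409453]
```

```bash
python3 -m inch '{"travel":[[0,0,1.5],[0,0,3],[0,0,4.5],[0,0,5.5],[0,0,6],[0,0,6.3],[0,0,6.5],[0,0,6.6],[0,0,6.6],[0,0,6.6]],"twist":[0,0,0,0,0,0,0,0,0,0],"fingers":[0,0,0,0,0,0,0,0,0,0]}'
```

```text
clock: 3.63
eef_pos: [467.4, -57.0, 30.7]
tool_rot: [3.141, -0.001, 0.131]
force: [-0.7, -0.5, 0.7]
width: 0.1
```

```bash
python3 -m inch '{"travel":[[0,0,0.1],[0,0,0.15],[0,0,0.2],[0,0,0.25],[0,0,0.3],[0,0,0.3],[0,0,0.3],[0,0,0.3],[0,0,0.3],[0,0,0.3]],"twist":[0,0,0,0,0,0,0,0,0,0],"fingers":[0,0,0,0,0,0,0,0,0,0]}'
```

```text
clock: 4.47
eef_pos: [467.1, -57.0, 27.6]
tool_rot: [-3.141, -0.0, 0.131]
force: [-0.0, 0.5, 6.0]
width: -0.1
```

```bash
python3 -m inch '{"travel":[[0,0,0.05],[0,0,0.05],[0,0,0.05],[0,0,0.05],[0,0,0.05],[0,0,0.05],[0,0,0.05],[0,0,0.05],[0,0,0.05],[0,0,0.05]],"twist":[0,0,0,0,0,0,0,0,0,0],"fingers":[0,0,0,0,0,0,0,0,0,0]}'
```

```text
clock: 5.3
eef_pos: [467.0, -57.0, 27.6]
tool_rot: [-3.141, -0.001, 0.131]
force: [-1.6, 0.7, 11.5]
width: -0.0
```

```bash
python3 -m inch '{"travel":[[0.2,0.03,0.01],[0.6,0.08,0.01],[1,0.13,0.01],[1.4,0.18,0.01],[1.8,0.24,0.01],[2.2,0.29,0.01],[2.6,0.34,0.01],[2.97,0.39,0.01],[2.97,0.39,0.01],[2.97,0.39,0.01]],"twist":[0,0,0,0,0,0,0,0,0,0],"fingers":[0,0,0,0,0,0,0,0,0,0]}'
python3 - <<'E'
from h import *
import pickle
d=cam('wrist'); save(d,'wrist3.png'); pickle.dump(d,open('wrist3.pkl','wb'))
E
```

```text
clock: 6.13
eef_pos: [496.5, -57.0, 27.5]
tool_rot: [-3.141, 0.0, 0.131]
force: [-3.0, 0.2, 13.4]
width: 0.1
```

View pics/wrist3.png

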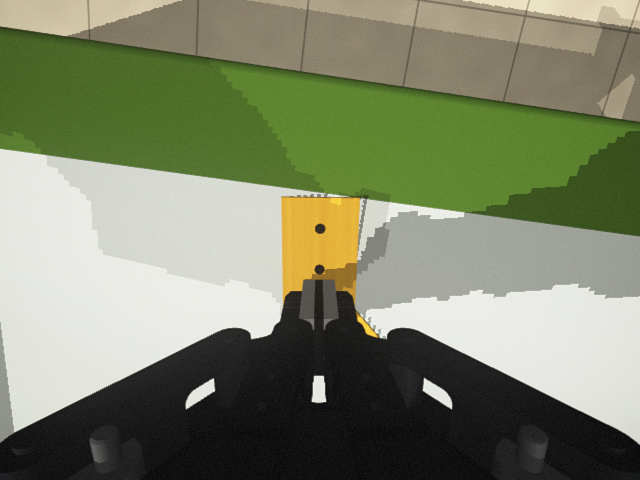

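```bash
python3 - <<'E'
from m import *
d=pickle.load(open('wrist3.pkl','rb')); print(ray(d,321,197,2.5))
E
python3 -m inch '{"travel":[[0.3,0.04,0],[0.8,0.1,0],[1.3,0.17,0],[1.8,0.23,0],[2.3,0.3,0],[2.8,0.36,0],[3.3,0.43,0],[3.8,0.5,0],[4.2,0.55,0],[4.46,0.58,0]],"twist":[0.5,1.3,2.1,2.9,3.7,4.5,5.3,6.1,6.9,7.5],"fingers":[0,0,0,0,0,0,0,0,0,0]}'
python3 - <<'E'
from h import *
import pickle
d=cam('wrist'); save(d,'wrist4.png'); pickle.dump(d,open('wrist4.pkl','wb'))
E
```

```text
[540.88163222 -52.0744185    2.5       ]
clock: 7.02
eef_pos: [541.3, -57.1, 27.6]
tool_rot: [-3.141, 0.001, -0.001]
force: [-4.3, -0.4, 13.6]
width: 0.0
```

View pics/wrist4.png

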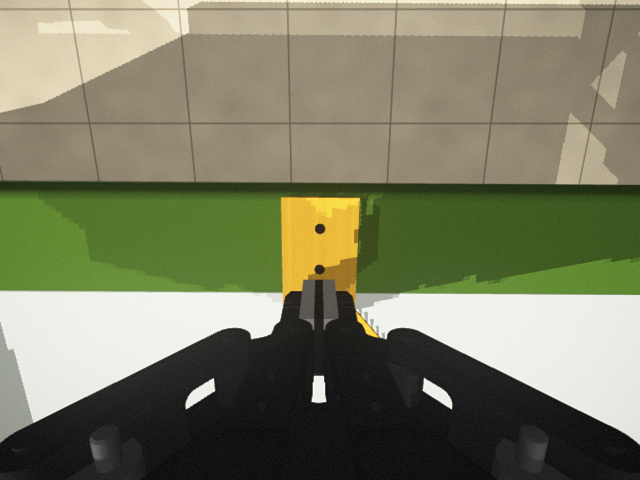

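```bash
python3 - <<'E'
from m import *
d=pickle.load(open('wrist4.pkl','rb')); print(ray(d,321,197.5,2.5),[ray(d,450,r,0)[0] for r in(183,188,191,292.5,294)])
print(d['frame'][178:202:1,450])
E
```

```text
[585.67187057 -58.11464384   2.5       ] [np.float64(591.1840816022584), np.float64(589.1425275616152), np.float64(587.9100448713776), np.float64(542.5688204669499), np.float64(541.8409933219968)]
[[145 137 116]
 [145 134 112]
 [146 138 115]
 [149 140 116]
 [150 140 118]
 [109 107  84]
 [ 45  57  30]
 [ 40  52  23]
 [ 39  51  26]
 [ 37  48  23]
 [ 40  52  25]
 [ 42  51  23]
 [ 37  52  24]
 [ 48  58  30]
 [ 47  62  27]
 [ 47  64  22]
 [ 53  75  35]
 [ 56  77  30]
 [ 59  84  35]
 [ 59  82  32]
 [ 66  88  37]
 [ 63  86  37]
 [ 65  91  35]
 [ 66  91  36]]
```

```bash
python3 -m inch '{"travel":[[0.2,0,0],[0.6,0,0],[1,0,0],[1.4,0,0],[1.8,0,0],[2.2,0,0],[2.6,0,0],[2.9,0,0],[3,0,0],[3,0,0]],"twist":[0,0,0,0,0,0,0,0,0,0],"fingers":[0,0,0,0,0,0,0,0,0,0]}'
python3 - <<'E'
from h import *
import pickle
d=cam('wrist'); save(d,'wrist5.png'); pickle.dump(d,open('wrist5.pkl','wb'))
d=cam('side'); save(d,'side5.png')
E
```

```text
clock: 7.9
eef_pos: [571.8, -57.2, 27.6]
tool_rot: [-3.141, 0.0, -0.0]
force: [-2.9, -0.4, 11.1]
width: 0.2
```

View pics/wrist5.png

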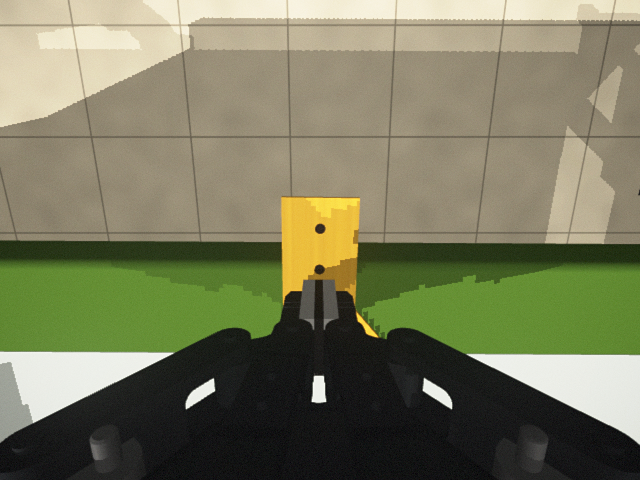

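The plate end (281–360, row 197) now sticks out about 28.5 mm beyond the edge. Next: lift, open to 44 mm, and touch the bench astride the limb to find the finger length at that opening.

```bash
python3 -m inch '{"travel":[[0,0,-0.2],[0,0,-0.6],[0,0,-1.2],[0,0,-2],[0,0,-2],[0,0,-2],[0,0,-2],[0,0,-2],[0,0,-2],[0,0,-2]],"twist":[0,0,0,0,0,0,0,0,0,0],"fingers":[0,0,0,0,4.4,4.4,4.4,4.4,4.4,4.4]}'
python3 - <<'E'
from h import *
import pickle
d=cam('wrist'); save(d,'wrist6.png'); pickle.dump(d,open('wrist6.pkl','wb'))
E
```

```text
clock: 8.83
eef_pos: [571.8, -56.8, 46.5]
tool_rot: [-3.141, 0.0, -0.0]
force: [0.2, 0.6, -0.1]
width: 43.6
```

View pics/wrist6.png

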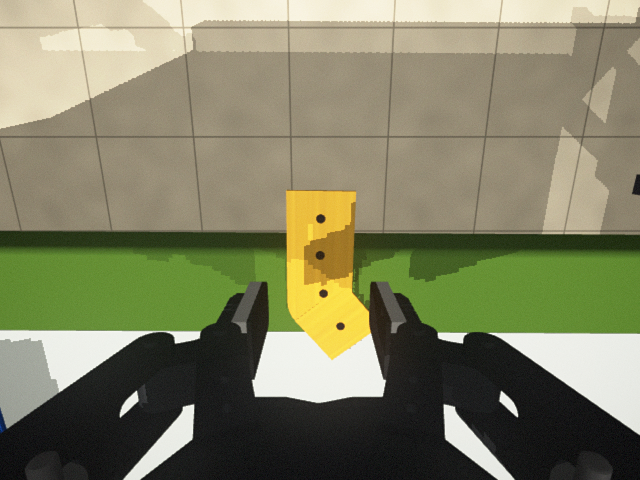

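```bash
python3 -m inch '{"travel":[[0.9,0,0],[0.9,0,0.5],[0.9,0,1.2],[0.9,0,1.8],[0.9,0,2.2],[0.9,0,2.2],[0.9,0,2.2],[0.9,0,2.2],[0.9,0,2.2],[0.9,0,2.2]],"twist":[0,0,0,0,0,0,0,0,0,0],"fingers":[4.4,4.4,4.4,4.4,4.4,4.4,4.4,4.4,4.4,4.4]}'
python3 -m inch '{"travel":[[0,0,0.05],[0,0,0.1],[0,0,0.1],[0,0,0.15],[0,0,0.2],[0,0,0.2],[0,0,0.2],[0,0,0.2],[0,0,0.2],[0,0,0.2]],"twist":[0,0,0,0,0,0,0,0,0,0],"fingers":[4.4,4.4,4.4,4.4,4.4,4.4,4.4,4.4,4.4,4.4]}'
```

```text
clock: 9.72
eef_pos: [581.0, -56.9, 24.9]
tool_rot: [-3.142, -0.0, -0.0]
force: [0.7, -0.3, -0.0]
width: 43.7
clock: 10.55
eef_pos: [581.0, -56.9, 23.0]
tool_rot: [-3.141, -0.0, -0.0]
force: [-1.7, -0.5, 5.0]
width: 44.3
```

```bash
python3 -m inch '{"travel":[[0,0,-0.3],[0,0,-0.5],[0.6,0,-0.5],[1.2,0,-0.5],[1.8,0,-0.5],[2.2,0,-0.5],[2.2,0,-0.2],[2.2,0,-0.02],[2.2,0,-0.02],[2.2,0,-0.02]],"twist":[0,0,0,0,0,0,0,0,0,0],"fingers":[4.4,4.4,4.4,4.4,4.4,4.2,4.0,3.8,3.8,3.8]}'
python3 - <<'E'
from h import *
import pickle
d=cam('wrist'); save(d,'wrist7.png'); pickle.dump(d,open('wrist7.pkl','wb'))
E
```

```text
clock: 11.38
eef_pos: [602.3, -56.9, 22.5]
tool_rot: [-3.141, 0.001, -0.0]
force: [-0.6, -0.7, 0.1]
width: 38.0
```

View pics/wrist7.png

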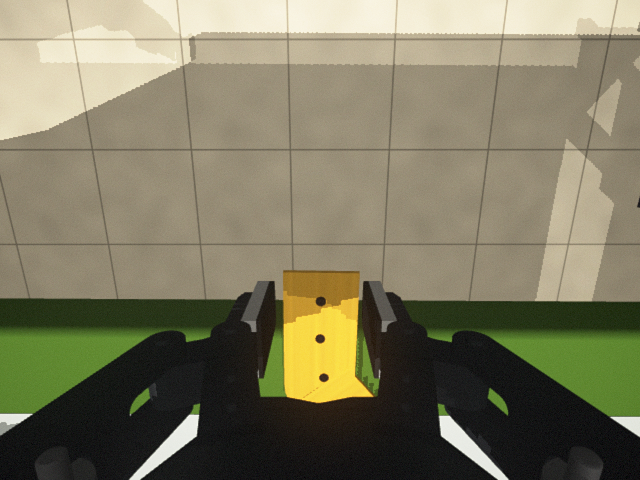

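```bash
python3 -m inch '{"travel":[[0,0,0],[0,0,0],[0,0,0],[0,0,0],[0,0,0],[0,0,0],[0,0,0],[0,0,0],[0,0,0],[0,0,0]],"twist":[0,0,0,0,0,0,0,0,0,0],"fingers":[3.6,3.4,3.2,3.0,2.5,2.5,2.5,2.5,2.5,2.5]}'
python3 - <<'E'
from h import *
import pickle
d=cam('wrist'); save(d,'wrist8.png')
d=cam('side'); cv2.imwrite('pics/side8.png',cv2.resize(d['frame'][230:330,340:470],None,fx=5,fy=5)[:,:,::-1])
E
```

```text
clock: 12.27
eef_pos: [603.0, -56.9, 23.1]
tool_rot: [-3.142, -0.0, -0.0]
force: [-0.9, 0.5, 4.7]
width: 28.7
```

View pics/wrist8.png

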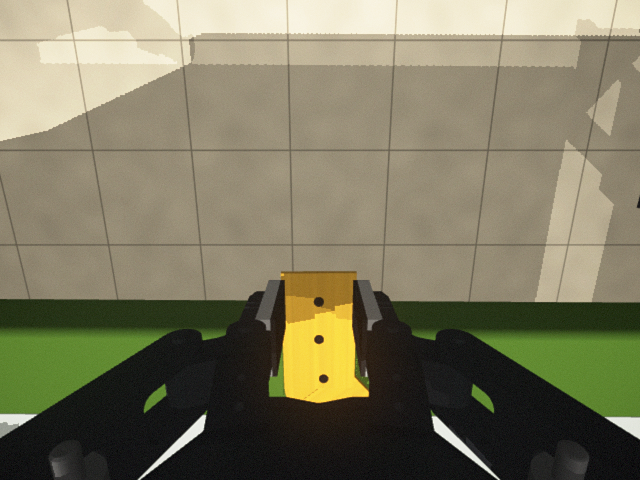

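View pics/side8.png

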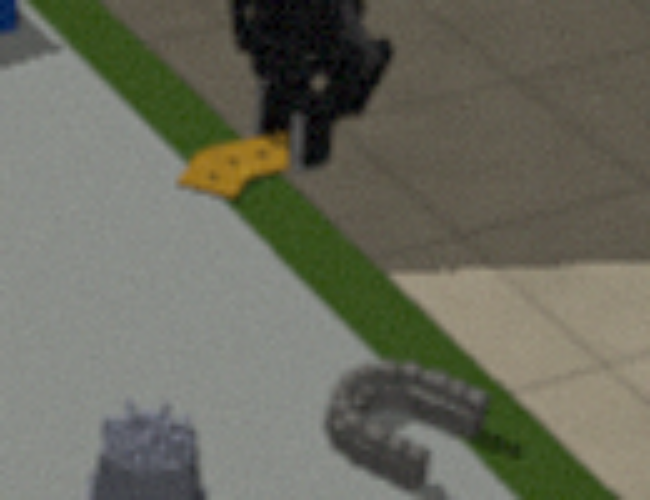

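Width 28.7 is less than the 32 mm limb and there is a 4.7 N push upward. The plate is caught on the rounded tips, not squarely between the pads. Reopening and going 2.5 mm deeper.

```bash
python3 -m inch '{"travel":[[0,0,0],[0,0,0],[0,0,0],[0,0,0],[0,0,0.1],[0,0,0.2],[0,0,0.25],[0,0,0.25],[0,0,0.25],[0,0,0.25]],"twist":[0,0,0,0,0,0,0,0,0,0],"fingers":[3,3.4,3.8,3.8,3.8,3.8,3.8,3.8,3.8,3.8]}'
python3 -m inch '{"travel":[[0,0,0],[0,0,0],[0,0,0],[0,0,0],[0,0,0],[0,0,0],[0,0,0],[0,0,0],[0,0,0],[0,0,0]],"twist":[0,0,0,0,0,0,0,0,0,0],"fingers":[3.6,3.4,3.2,3.0,2.5,2.5,2.5,2.5,2.5,2.5]}'
python3 - <<'E'
from h import *
import pickle
d=cam('wrist'); save(d,'wrist9.png')
d=cam('side'); cv2.imwrite('pics/side9.png',cv2.resize(d['frame'][230:330,340:470],None,fx=5,fy=5)[:,:,::-1])
print(ctrl.read_state()['width'])
E
```

```text
clock: 13.2
eef_pos: [603.0, -56.9, 20.4]
tool_rot: [3.142, -0.0, 0.0]
force: [-0.3, -0.0, -0.8]
width: 37.8
clock: 14.03
eef_pos: [603.0, -56.9, 20.6]
tool_rot: [-3.142, -0.0, -0.0]
force: [-1.1, 0.6, 4.9]
width: 29.1
29.09238044056987
```

View pics/wrist9.png

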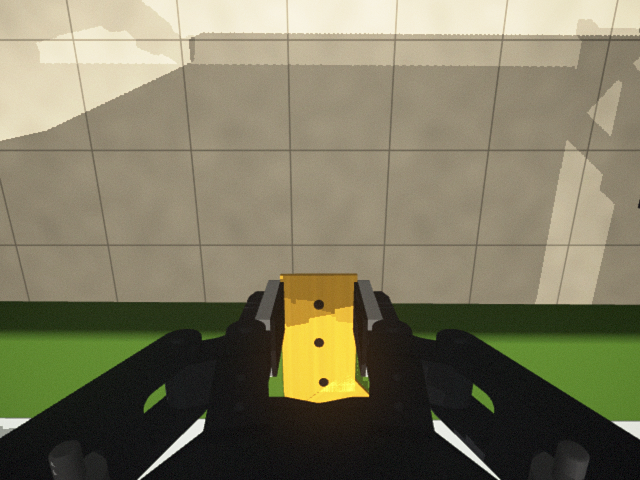

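Going 2.5 mm deeper changed the width by only 0.4 mm, so the short reading is pads flexing under a tip load and the grip itself is sound. I regrip 1 mm shallower, so the tips sit low enough to hold but can still lay the plate down gently, then test-lift.

```bash
python3 -m inch '{"travel":[[0,0,0],[0,0,0],[0,0,0],[0,0,-0.05],[0,0,-0.1],[0,0,-0.1],[0,0,-0.1],[0,0,-0.1],[0,0,-0.1],[0,0,-0.1]],"twist":[0,0,0,0,0,0,0,0,0,0],"fingers":[3,3.4,3.7,3.7,3.7,3.7,3.7,3.5,3.3,3.0]}'
python3 -m inch '{"travel":[[0,0,0],[0,0,0],[0,0,0],[0,0,0],[0,0,-0.1],[0,0,-0.3],[0,0,-0.5],[0,0,-0.8],[0,0,-1],[0,0,-1]],"twist":[0,0,0,0,0,0,0,0,0,0],"fingers":[2.5,2.5,2.5,2.5,2.5,2.5,2.5,2.5,2.5,2.5]}'
python3 - <<'E'
from h import *
import pickle
d=cam('wrist'); save(d,'wrist10.png')
d=cam('side'); cv2.imwrite('pics/side10.png',cv2.resize(d['frame'][230:330,340:470],None,fx=5,fy=5)[:,:,::-1])
print(ctrl.read_state()['width'])
E
```

```text
clock: 14.97
eef_pos: [602.9, -56.9, 21.5]
tool_rot: [-3.141, 0.0, -0.0]
force: [-1.2, -0.7, 1.4]
width: 30.5
clock: 15.8
eef_pos: [603.3, -57.0, 31.9]
tool_rot: [3.141, -0.001, 0.0]
force: [-0.4, -0.0, -1.0]
width: 29.4
28.93621065817647
```

View pics/wrist10.png

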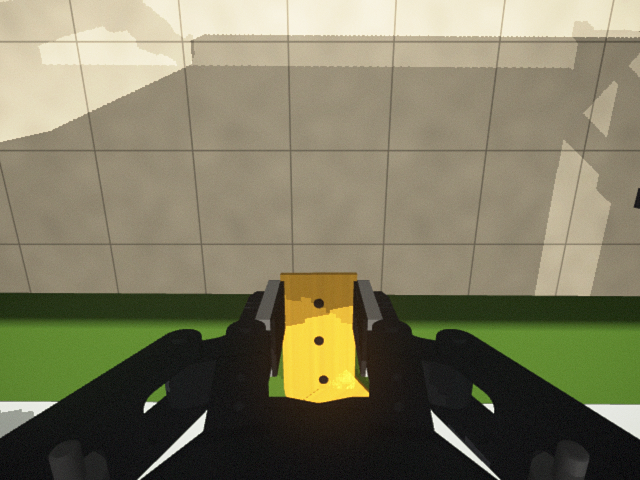

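View pics/side10.png

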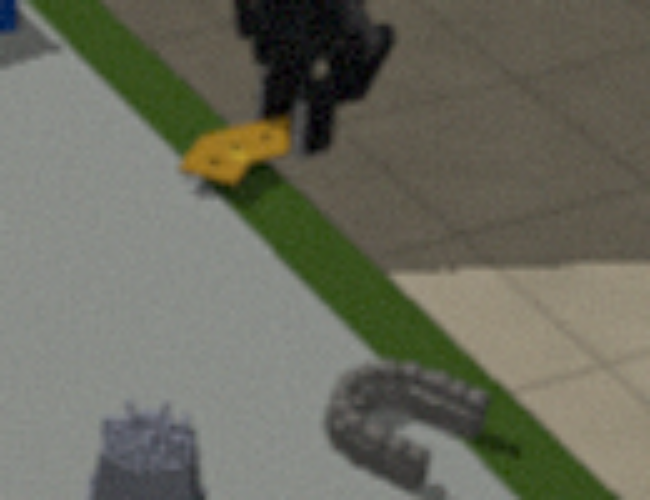

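The plate hangs clear, with its shadow separate on the bench and its upper face up. Lifting and carrying it to the far bin.

```bash
python3 -m inch '{"travel":[[0,0,-0.7],[0,0,-2],[0,0,-4],[0,-0.5,-6],[-0.5,-1.5,-8],[-1,-3,-9.5],[-1.5,-5,-10],[-2,-7,-10],[-2.5,-8.5,-10],[-2.5,-9,-10]],"twist":[0,0,0,0,0,0,0,0,0,0],"fingers":[2.5,2.5,2.5,2.5,2.5,2.5,2.5,2.5,2.5,2.5]}'
python3 -m inch '{"travel":[[-0.3,-1,0],[-1,-3,0],[-1.8,-5.5,0],[-2.6,-8.5,0],[-3.4,-11.5,0],[-4.2,-14,0],[-5,-16.5,0],[-5.7,-19,0],[-6,-20,0],[-6,-20,0]],"twist":[0,0,0,0,0,0,0,0,0,0],"fingers":[2.5,2.5,2.5,2.5,2.5,2.5,2.5,2.5,2.5,2.5]}'
python3 - <<'E'
from h import *
import pickle
d=cam('wrist'); save(d,'wrist11.png'); pickle.dump(d,open('wrist11.pkl','wb'))
print(ctrl.read_state()['eef_pos'])
E
```

```text
clock: 16.73
eef_pos: [577.0, 36.7, 132.4]
tool_rot: [-3.139, 0.001, 0.003]
force: [-0.3, 0.8, -1.9]
width: 29.1
clock: 17.57
eef_pos: [517.3, 235.8, 131.3]
tool_rot: [-3.141, 0.0, 0.004]
force: [0.4, -0.7, -0.8]
width: 29.0
[518.16577582 233.15897509 131.5555923 ]
```

View pics/wrist11.png

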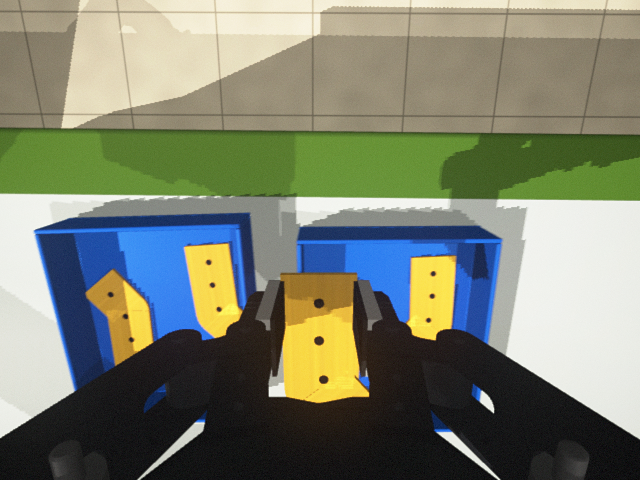

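```bash
python3 - <<'E'
from m import *
d=pickle.load(open('wrist11.pkl','rb')); print(d['position'])
for p in [(37,232),(249,213)]: print(p,ray(d,*p,35).round(1))
for b in [(70,255,160,360),(165,225,245,340)]:
    c=cont(brass(d,b)); print(b)
    for p in cv2.approxPolyDP(c,2.5,True)[:,0]: print(p,ray(d,*p,5.5).round(1))
# held plate end at its height
for p in [(281,273.5),(357,273.5)]: print(ray(d,*p,110).round(1))
E
```

```text
[585.41846735 236.06439229 248.7893533 ]
(37, 232) [527.2 412.1  35. ]
(249, 213) [540.  278.8  35. ]
(70, 255, 160, 360)
[113 269] [491.3 386.6   5.5]
[ 86 295] [470.4 410.    5.5]
[108 316] [453.  396.2   5.5]
[115 359] [415.2 396.6   5.5]
[125 359] [415.3 388.7   5.5]
[153 341] [431.6 364.5   5.5]
[146 302] [464.9 365.7   5.5]
(165, 225, 245, 340)
[186 246] [509.2 331.3   5.5]
[198 319] [450.8 327.8   5.5]
[215 337] [435.3 315.9   5.5]
[222 336] [436.2 310.4   5.5]
[242 312] [456.9 293.8   5.5]
[236 303] [464.4 297.9   5.5]
[228 244] [510.9 300.9   5.5]
[530.1 251.7 110. ]
[530.2 219.8 110. ]
```

```bash
python3 -m inch '{"travel":[[-0.5,-2,0],[-1,-4.5,0],[-1.5,-7,0],[-2,-9,0],[-2,-9.3,0],[-2,-9.3,0.5],[-2,-9.3,1.5],[-2,-9.3,3],[-2,-9.3,4],[-2,-9.3,4]],"twist":[0,-1,-2,-3,-3.2,-3.2,-3.2,-3.2,-3.2,-3.2],"fingers":[2.5,2.5,2.5,2.5,2.5,2.5,2.5,2.5,2.5,2.5]}'
python3 - <<'E'
from h import *
import pickle
d=cam('wrist'); save(d,'wrist12.png'); pickle.dump(d,open('wrist12.pkl','wb'))
print(ctrl.read_state()['eef_pos'])
E
```

```text
clock: 18.45
eef_pos: [497.2, 323.1, 88.9]
tool_rot: [3.138, 0.004, 0.052]
force: [-0.2, 0.3, -0.9]
width: 29.0
[497.77384897 323.69454363  90.06789976]
```

View pics/wrist12.png

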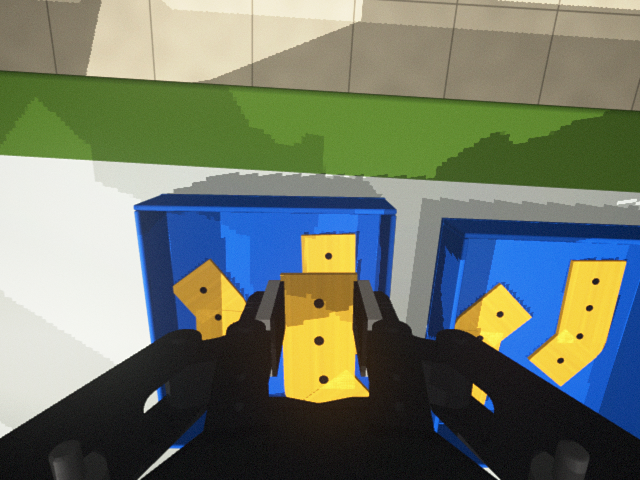

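```bash
python3 -m inch '{"travel":[[0,0,0],[0,0,0.5],[0,0,1.2],[0,0,2],[0,0,3],[0,0,4],[0,0,4.5],[0,0,4.5],[0,0,4.5],[0,0,4.5]],"twist":[0,0,0,0,0,0,0,0,0,0],"fingers":[2.5,2.5,2.5,2.5,2.5,2.5,2.5,2.5,2.5,2.5]}'
python3 - <<'E'
from h import *
import pickle
d=cam('wrist'); save(d,'wrist13.png'); pickle.dump(d,open('wrist13.pkl','wb'))
d2=cam('scene'); cv2.imwrite('pics/scene13.png',cv2.resize(d2['frame'][140:240,320:460],None,fx=5,fy=5,interpolation=cv2.INTER_CUBIC)[:,:,::-1])
print(ctrl.read_state()['eef_pos'])
E
```

```text
clock: 19.33
eef_pos: [498.3, 326.1, 46.6]
tool_rot: [-3.142, -0.001, 0.056]
force: [0.2, -0.5, -1.6]
width: 29.1
[498.34731347 326.25998524  46.89286271]
```

View pics/wrist13.png

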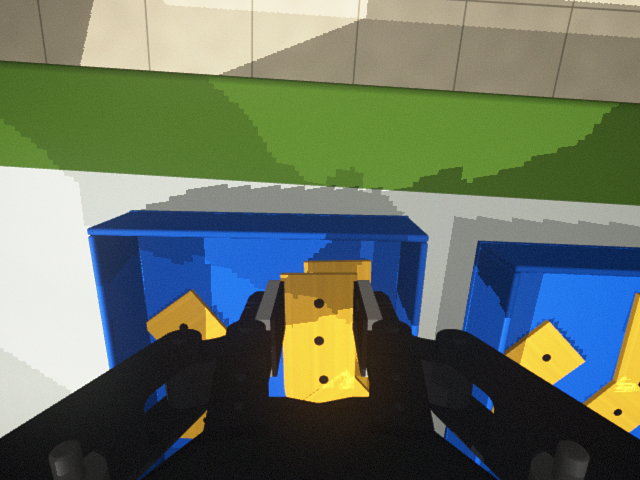

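View pics/scene13.png

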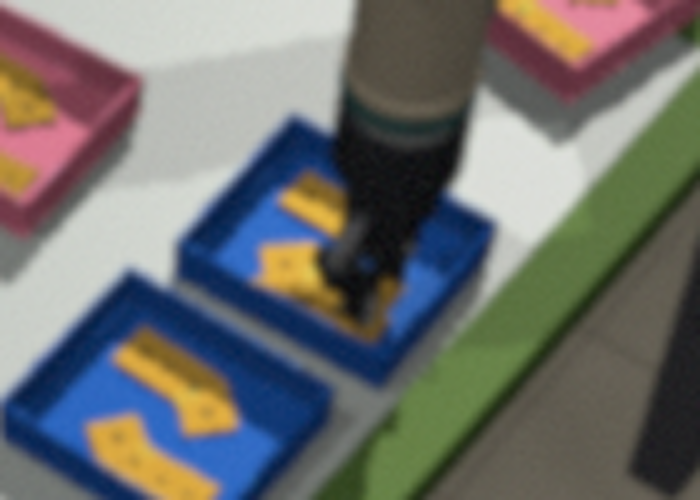

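The held plate lies above the lower plate, with clearance to the walls on all sides. Lowering to contact.

```bash
python3 -m inch '{"travel":[[0,0,0.2],[0,0,0.5],[0,0,0.8],[0,0,1.1],[0,0,1.3],[0,0,1.4],[0,0,1.5],[0,0,1.5],[0,0,1.5],[0,0,1.5]],"twist":[0,0,0,0,0,0,0,0,0,0],"fingers":[2.5,2.5,2.5,2.5,2.5,2.5,2.5,2.5,2.5,2.5]}'
python3 -m inch '{"travel":[[0,0,0.05],[0,0,0.1],[0,0,0.1],[0,0,0.15],[0,0,0.15],[0,0,0.2],[0,0,0.2],[0,0,0.2],[0,0,0.2],[0,0,0.2]],"twist":[0,0,0,0,0,0,0,0,0,0],"fingers":[2.5,2.5,2.5,2.5,2.5,2.5,2.5,2.5,2.5,2.5]}'
```

```text
clock: 20.27
eef_pos: [498.1, 326.2, 31.5]
tool_rot: [-3.141, -0.0, 0.056]
force: [-0.1, 0.2, -0.3]
width: 28.8
clock: 21.1
eef_pos: [498.0, 326.1, 30.3]
tool_rot: [-3.141, -0.0, 0.056]
force: [-2.6, -0.6, 9.0]
width: 28.9
```

```bash
python3 -m inch '{"travel":[[0,0,-0.03],[0,0,-0.03],[0,0,-0.03],[0,0,-0.03],[0,0,-0.03],[0,0,-0.03],[0,0,-0.03],[0,0,-0.03],[0,0,-0.03],[0,0,-0.03]],"twist":[0,0,0,0,0,0,0,0,0,0],"fingers":[2.8,2.9,3.0,3.1,3.2,3.3,3.4,3.5,3.6,3.7]}'
python3 -m inch '{"travel":[[0,0,0],[0,0,0],[0,0,-0.1],[0,0,-0.3],[0,0,-0.6],[0,0,-1],[0,0,-1],[0,0,-1],[0,0,-1],[0,0,-1]],"twist":[0,0,0,0,0,0,0,0,0,0],"fingers":[3.8,3.9,3.9,3.9,3.9,3.9,3.9,3.9,3.9,3.9]}'
python3 - <<'E'
from h import *
d=cam('wrist'); save(d,'wrist14.png')
E
```

```text
clock: 21.93
eef_pos: [497.9, 325.9, 29.5]
tool_rot: [3.141, 0.0, 0.056]
force: [-0.2, 0.7, 1.1]
width: 36.8
clock: 22.77
eef_pos: [497.8, 326.1, 39.7]
tool_rot: [-3.142, 0.0, 0.056]
force: [-0.4, 0.1, -1.2]
width: 39.2
```

View pics/wrist14.png

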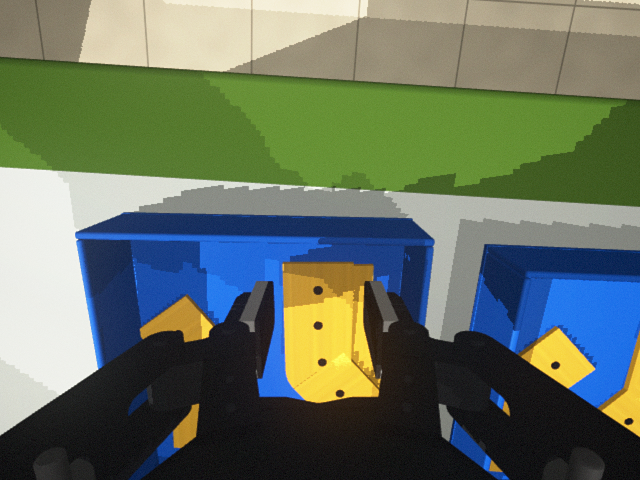

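Released: the plate (284–358, row 263) stays down while the pads rise clear of it. Withdrawing upward and away to check.

```bash
python3 -m inch '{"travel":[[0,0,-1],[0,0,-2.5],[0,0,-4],[0,0,-6],[0,0,-8],[0,0,-10],[0,0,-12],[2,0,-14],[4,0,-15],[5,0,-15]],"twist":[0,0,0,0,0,0,0,0,0,0],"fingers":[3.9,3.9,3.9,3.9,3.9,3.9,3.9,3.9,3.9,3.9]}'
python3 -m inch '{"travel":[[2,0,-0.5],[4,0,-1],[6,0,-1],[7,0,-1],[7,0,-1],[7,0,-1],[7,0,-1],[7,0,-1],[7,0,-1],[7,0,-1]],"twist":[0,0,0,0,0,0,0,0,0,0],"fingers":[3.9,3.9,3.9,3.9,3.9,3.9,3.9,3.9,3.9,3.9]}'
python3 - <<'E'
from m import *
d=cam('wrist'); save(d,'wrist15.png');pickle.dump(d,open('wrist15.pkl','wb'))
d=cam('scene'); save(d,'scene15.png')
d=cam('side'); save(d,'side15.png')
E
```

```text
clock: 23.65
eef_pos: [551.6, 329.1, 193.8]
tool_rot: [-3.14, -0.007, 0.055]
force: [0.5, 0.0, 0.1]
width: 39.1
clock: 24.48
eef_pos: [617.1, 333.2, 199.9]
tool_rot: [-3.141, 0.0, 0.056]
force: [0.5, -0.4, -0.1]
width: 38.8
```

View pics/wrist15.png

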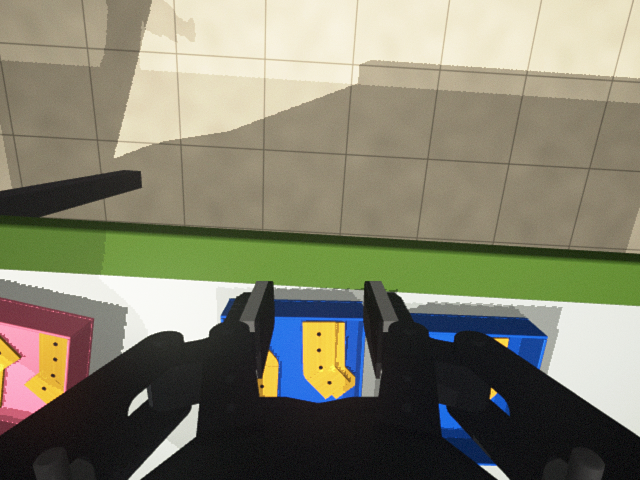

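View pics/scene15.png

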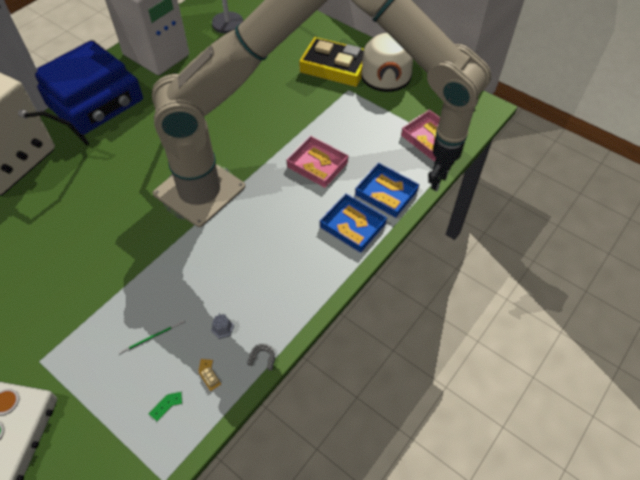

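View pics/side15.png

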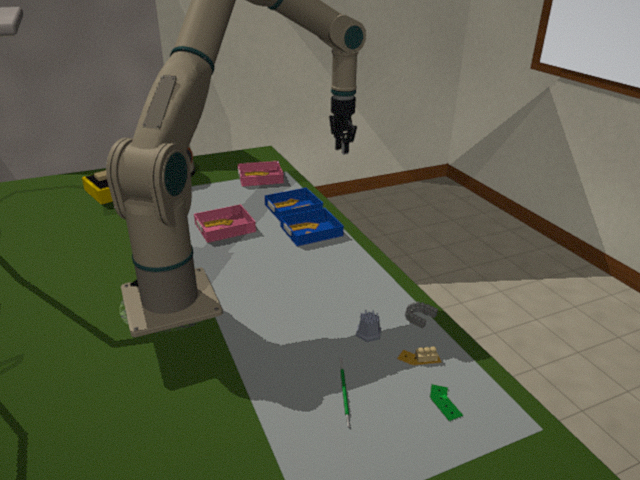

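```bash
python3 - <<'E'
from m import *
d=pickle.load(open('wrist15.pkl','rb'))
for p in [(303,321),(344,321),(303,376),(332,398)]: print(p,ray(d,*p,8).round(1))
cv2.imwrite('pics/fin.png',cv2.resize(d['frame'][285:410,210:400],None,fx=4,fy=4,interpolation=cv2.INTER_CUBIC)[:,:,::-1])
print(ctrl.read_state()['qd'].round(3))
E
```

```text
(303, 321) [511.9 342.3   8. ]
(344, 321) [514.1 302.5   8. ]
(303, 376) [449.3 339.5   8. ]
(332, 398) [424.3 308.1   8. ]
[ 0.002  0.003  0.001 -0.002  0.001  0.003 -0.001]
```

View pics/fin.png

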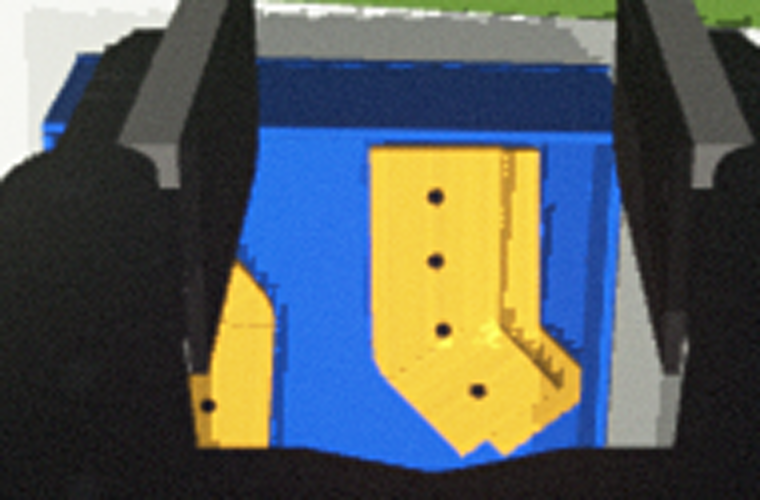

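The plate lies flat on the right-hand plate, four holes up, and clear of the walls.

```bash
python3 -c "
from cell import ctrl
print(ctrl.finish_job())"
```

```text
the job is handed in; nothing more can be done
None
```

The free plate was a right-hand one, and it now lies in the blue bin for right-hand plates, the far one of the two. I slid it about 104 mm outward under the closed fingertips (11–14 N), squaring it to the edge on the way. That left about 28.5 mm of its straight end over the edge. I gripped it there by its two parallel sides, carried it over, lowered it to contact and opened the fingers slowly.

**Last checks:**
- **Position:** the plate looks flat on the lower right-hand plate. It sits about 10 mm to one side of that plate, clear of the bin walls, with all four pin holes up.
- **Rest of the bench:** in the scene and side pictures, the models, the pin pot and the other things look unmoved.
- **Time and force:** it took about 25 s. The highest force I read on the tool was under 15 N.

**Disagreements and limits:**
- **Jaw width:** with the plate held, it read about 29 mm, although the limb is 32 mm wide. I took this as the pads flexing under a load at their tips. I regripped twice, and a test lift held.
- **Laying down:** the fingertips reached about 2.5 mm below the plate. It may have settled a millimetre or two when I let go.
- **Bin wall position:** two views of the right-hand bin's near wall differed by up to 5 mm. I left room for that.

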